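Find the loaded burn-in carrier by weight and hang it under the marker

TASK

Only one of the three closed white carriers in the wooden rack has a power supply in it: find it by lifting them and feeling the weight. Hang the loaded one by its hook on the steel rail of the burn-in stand, at the open end that the grey duct does not cover, and slide it along the rail until it hangs freely right at the blue marker. Keep the carriers upright, leave the two empty carriers standing in the rack, and do not disturb the circuit board, bottle and screwdriver.

Things in the scene. Friction and masses are not known exactly. Their poses are not given: they have to be found in the camera images.
- rack: fixed plywood rack, 70 (x) x 295 (y) mm, walls 32 mm high. Origin: centre of its underside, on the bench. Three pockets along y, centred at y = -95, 0, 95 mm, each 48 x 75 mm or more, floor at z = 10 mm; each holds one carrier, axes as the rack's: necks on the -x side, hook tips on the +x side
- carrier_a: one of three look-alike closed white carriers, upright in the rack. Origin: centre of the case's underside. Case 40 (x) x 70 (y) x 80 (z) mm; its grey top plate reaches x = -30. Orange neck and aluminium hook on top: see its points. Empty about 0.2 kg (2 N), loaded about 0.5 kg (5 N); which one is loaded changes from run to run and cannot be seen. Contents lie low in the case
- carrier_b: same size, look and frame as carrier_a
- carrier_c: same size, look and frame as carrier_a
- carrier_a_neck (a point): grip point in the orange neck, at (-21, 0, 103) mm in its carrier's frame: a flat upright tab 12 mm thick in y (fingers close along y), x -30 to -12, z 80 to 125 mm
- carrier_b_neck (a point): the same point of carrier_b
- carrier_c_neck (a point): the same point of carrier_c
- carrier_a_hook (a point): middle of the underside of the hook's crosspiece, at (0, 0, 159) mm in its carrier's frame; lies on the rail's top when hung. Hook bar 12 mm wide in y, open downwards, 28 mm wide inside: stem x -22 to -14, z 123 to 167; crosspiece z 159 to 167; tip on the +x side, x 14 to 22, z 135 to 167
- carrier_b_hook (a point): the same point of carrier_b
- carrier_c_hook (a point): the same point of carrier_c
- stand: fixed burn-in stand. Origin: on the bench below the rail's middle. Steel rail, diameter 12 mm, along y from -160 to 160 mm, centre at x = 0, z = 230 mm. End posts 16 x 14 mm at y = -160 (238 mm high) and 160 (280 mm high), on feet 12 mm high. Carriers come from the -x side, axes parallel to the stand's, the case passing below the rail
- duct (a point): middle of the underside of the grey cable duct above the rail, at (12, 54, 250) mm in the stand's frame. Duct x -6 to 30, y -59 to 167, z 250 to 280 mm. A seated hook slides along below it but cannot be put on or lifted off there; the tool must lean back towards -x to clear it
- loading_gap (a point): point on the rail's top in the middle of the open end without duct, at (0, -102, 236) mm in the stand's frame; the gap runs from y -153 to -59 mm
- mark: blue marker: a clip 14 mm wide (y) over the duct and a blue band round the rail under it, look only. Origin: on the rail's centre line in the middle of the band; axes as the stand's. The hook's middle must end at this y
- board: bystander: loose brown circuit board 70 x 90 x 28 mm high, origin under its centre
- flux: bystander: small bottle, 44 mm in diameter, 90 mm high, origin under its centre
- driver: bystander: screwdriver 160 mm long lying on the bench, along its own x

How it is judged:
By the outcome, as a careful person would: the job done as asked, in the order asked, and still so for the second after the job is handed in, with the robot touching nothing.
It also fails if it takes over 72 s, if anything falls off the work surface, if the arm or the gripper's body presses on something with over 40 N, if the wrist force passes 120 N, or if a joint passes its speed limit or range.

ROBOT

A 6-joint arm with a two-finger parallel gripper is mounted at the origin on the work surface. World frame = base frame: x ahead of the robot, y to its left, z up, the work surface at z = 0. Lengths are in mm, angles in rad, forces in N, time in s.
With the tool pointing down it reaches from about 350 to 975 mm from the base axis. Payload 7.1 kg.
Tool frame: the origin (TCP) lies midway between the tips of the shut fingers; the grasp point (between the pads) lies 19 mm behind it; z points along the fingers, y is the line along which they close (so a half turn about z gives the same grasp; the last joint's range is limited). The gripper opens to 88 mm and grips with 3 to 60 N. Pads are 20 mm wide; open, the fingers measure 115 mm over their backs; the gripper's body (75 mm by 178 mm) begins 61 mm behind the grasp point.
Start: joints at [-1.286, 0.423, 1.63, -0, 1.089, -0.019], TCP at [186.986, -596.357, 222.675] pointing down, gripper open.
Joint ranges: [-3, 3], [-0.9, 2.11], [0.09, 2.58], [-1.31, 4.45], [0.11, 2.69], [-2.54, 2.54]. Speed limits (rad/s): [2.39, 2.39, 3.01, 3.14, 3.14, 3.14].

INTERFACE

Orientations are given as a rotation vector (axis times angle).
In Python, from workcell import ctrl gives the robot as it stands.
- The arm moves only by the shell command python3 -m pendant 'ROWS'. ROWS is a JSON object of lists of equal length, an entry for each row: "grip": the opening, from -1 (shut) to 1 (fully open); "linear": the shift along the tool's x, y, z in mm, a list of three; "angular": the turn, a rotation vector about the tool's x, y, z in rad, a list of three. In form: {"grip": [grip, ...], "linear": [[tx, ty, tz], ...], "angular": [[ax, ay, az], ...]}. A call has 1 to 12 rows; each row shifts and turns the commanded pose from where the row before left it, along the tool's axes as they then stand; what a row does not reach is not made up. A row lasts 1/12 s, in which the tool goes at most 41.7 mm and 7.16 degrees, less where a joint would pass 70% of its speed; a pose out of reach is approached as far as the arm can. A call with a gripper value outside its range is refused whole. The fingers move at their own pace and stop on an object; the grip force is fixed at half the most. Time passes only in rows, so rows that do not move let the fingers close. It gives the time, the measured TCP pose, the force, the opening and the grip force at its end, in the units of the state.
- ctrl.get_obs(): the state, without advancing time (a new reading comes with each control period).
- ctrl.get_image(name): name is "scene" or "top"; returns the picture (420x560x3 uint8, red, green, blue); there is no depth.
- ctrl.camera_params(name): a dict with "vfov" (degrees; the focal length in pixels is half the picture's height over the tangent of half this angle, whatever the lens; pixels are square), "cx", "cy" (the principal point, pixels), "R" (3x3) and "t" (3): a world point X has camera coordinates R X + t. Camera axes: x right, y down, z forward; pixel columns grow to the right and rows downward; lengths in mm; the calibration is good to about 2 mm. A picture is of the moment at which its call begins. camera_params takes no time and is no camera call.
- ctrl.close_job(): hands the job in; it is judged then, once.
The state is a dict: "t": time; "qpos": joint angles; "qvel": joint speeds; "joint_torque": joint torques, N m; "ee_pos": TCP position; "orientation": TCP orientation; "ft_force": force on the tool from outside, world axes, zero at the start; "moment": the same for the moment, N m; "width": finger opening in mm; "grasp_force": force on a finger pad.
Only numpy, scipy, OpenCV 4.12 (cv2) and the standard library are available. Lean on these libraries where they do the work, as an engineer would, in place of code of your own. Each camera call takes 0.05 s, during which the arm holds its last target. There are 200 camera calls.

## Working session

There is one attempt and no reset: what is moved stays moved. The work goes in short steps, Python scripts to look and compute and a shell command to move; the robot and the scene stay as the last step left them, time stands still between calls to the robot, and variables do not carry over. Pictures are saved under pics/ and viewed, at most 10 in all, crops included, and the job is handed in when it is done.

```bash
mkdir -p pics; ls; python3 - <<'E'
from workcell import ctrl
import cv2,json
o=ctrl.get_obs();print(o)
for n in("scene","top"):
    cv2.imwrite(f"pics/{n}0.png",ctrl.get_image(n)[:,:,::-1]);print(n,ctrl.camera_params(n))
E
```

```text
pics
{'t': 0.0, 'qpos': array([-1.28597308e+00,  4.23818740e-01,  1.63066943e+00,  2.98394218e-05,
        1.08862442e+00, -1.90043837e-02]), 'qvel': array([-0.00197044, -0.00019011,  0.00029932, -0.00127104,  0.0009443 ,
        0.00080001]), 'joint_torque': array([-1.36541836e-03, -5.44625688e+01, -2.73658347e+01,  6.40685298e-02,
        2.26576289e-02, -7.03683486e-05]), 'ee_pos': array([ 186.8586304 , -595.83422488,  221.92359075]), 'orientation': array([-3.10392243e+00, -4.75167764e-01,  2.75110479e-04]), 'ft_force': array([-0.07220693, -0.23597565, -0.02003102]), 'moment': array([-0.00269823, -0.03471413, -0.01808708]), 'grasp_force': 0.0, 'width': 87.87902223642311}
scene {'vfov': 55.64934566788758, 'cx': 284.76826753837474, 'cy': 214.67183132824906, 'R': array([[ 0.53264576,  0.84619553, -0.01554389],
       [ 0.53970562, -0.35375537, -0.76392079],
       [-0.6519251 ,  0.39851005, -0.64512279]]), 't': array([-289.90475156, -201.95245114, 1281.46254337])}
top {'vfov': 54.629184113532034, 'cx': 274.09615217907935, 'cy': 212.16903774136958, 'R': array([[ 0.02789134, -0.99955442,  0.01063206],
       [-0.98242895, -0.02937396, -0.18431098],
       [ 0.18454116, -0.00530456, -0.98281047]]), 't': array([ -41.03264065,  612.51991101, 1079.41518666])}
```

View pics/scene0.png

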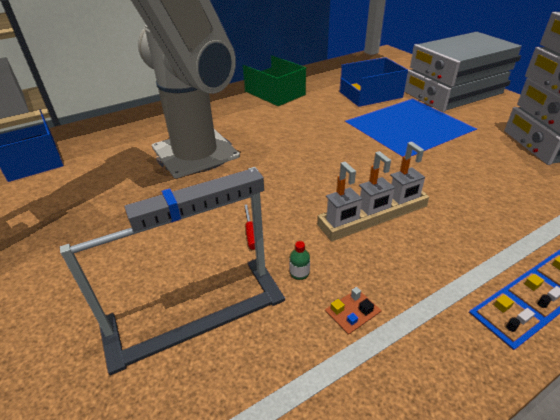

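View pics/top0.png

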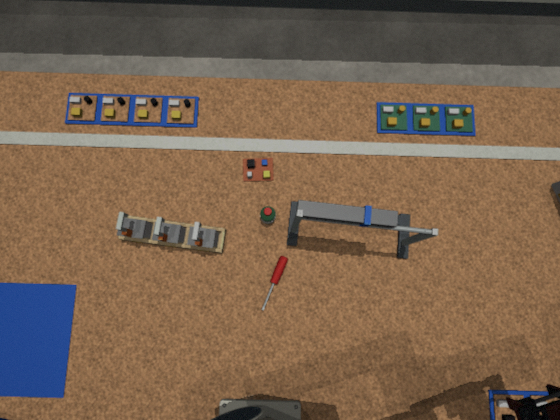

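```bash
python3 - <<'E'
import cv2,numpy as np
s=cv2.imread("pics/scene0.png");t=cv2.imread("pics/top0.png")
f=lambda i,x,y,w,h:cv2.resize(i[y:y+h,x:x+w],(400,300),interpolation=cv2.INTER_CUBIC)
cv2.imwrite("pics/c1.png",np.vstack([np.hstack([f(s,310,130,140,105),f(t,105,195,132,99)]),np.hstack([f(s,50,160,260,195),f(t,270,175,180,135)])]))
E
```

```text
(no output)
```

View pics/c1.png

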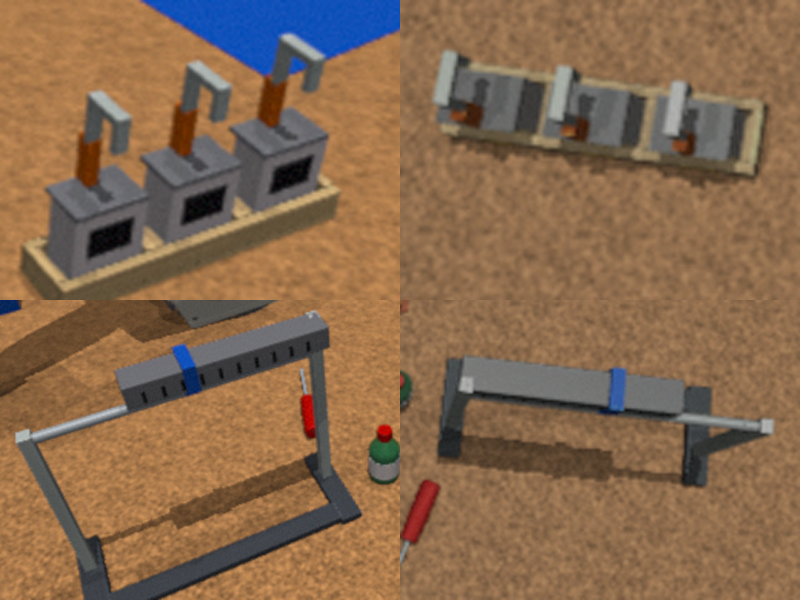

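```bash
cat >h.py <<'E'
import cv2,numpy as np
from workcell import ctrl
def cam(n):
    p=ctrl.camera_params(n);f=210/np.tan(np.radians(p["vfov"])/2)
    return f,p["cx"],p["cy"],np.array(p["R"]),np.array(p["t"])
def ray(n,u,v):
    f,cx,cy,R,t=cam(n);d=R.T@np.array([(u-cx)/f,(v-cy)/f,1]);return -R.T@t,d/np.linalg.norm(d)
def plane(n,u,v,z):
    c,d=ray(n,u,v);return c+d*(z-c[2])/d[2]
def tri(a,b):
    (c1,d1),(c2,d2)=ray("scene",*a),ray("top",*b)
    s=np.linalg.lstsq(np.c_[d1,-d2],c2-c1,rcond=None)[0]
    p,q=c1+s[0]*d1,c2+s[1]*d2;return (p+q)/2,np.linalg.norm(p-q)
def proj(n,X):
    f,cx,cy,R,t=cam(n);x=R@X+t;return np.array([cx+f*x[0]/x[2],cy+f*x[1]/x[2]])
def blobs(img,lo,hi,roi,amin):
    x,y,w,h=roi;m=cv2.inRange(cv2.cvtColor(img[y:y+h,x:x+w],cv2.COLOR_BGR2HSV),lo,hi)
    cs=cv2.findContours(m,cv2.RETR_EXTERNAL,cv2.CHAIN_APPROX_NONE)[0]
    return [(c.reshape(-1,2)+[x,y],cv2.minAreaRect(c+np.array([x,y]))) for c in cs if cv2.contourArea(c)>=amin]
E
python3 - <<'E'
from h import *
np.set_printoptions(precision=1,suppress=True)
s=cv2.imread("pics/scene0.png");t=cv2.imread("pics/top0.png")
for n,i,r in(("scene",s,(320,130,120,80)),("top",t,(110,200,120,60))):
    print(n,"orange")
    for c,m in blobs(i,(3,170,70),(14,255,255),r,6): print(m,c.min(0),c.max(0))
    print("alu")
    for c,m in blobs(i,(0,0,135),(179,50,255),r,15): print(m,c.min(0),c.max(0))
for n,i,r in(("scene",s,(120,170,100,70)),("top",t,(340,190,60,50))):
    print(n,"blue")
    for c,m in blobs(i,(105,120,60),(125,255,255),r,4): print(m,c.min(0),c.max(0))
for n,i,r in(("top",t,(290,200,150,40)),("scene",s,(50,160,220,100))):
    print(n,"caps")
    for c,m in blobs(i,(0,0,165),(179,60,255),r,2): print(m,c.min(0),c.max(0))
A=plane("top",435,232,238);B=plane("top",299,213.5,280);print(A,B,np.linalg.norm((A-B)[:2]))
print(tri((66,249),(435,232)),tri((257,172),(299,213.5)))
for u,v in((440,75),(565,85),(680,105)): pass
E
```

```text
scene orange
((340.4912109375, 185.11471557617188), (8.359918594360352, 17.793590545654297), 4.39870548248291) [336 176] [345 194]
((373.6216125488281, 174.27027893066406), (7.891151428222656, 17.755090713500977), 9.462321281433105) [369 165] [378 183]
((404.5588073730469, 165.2353057861328), (8.134893417358398, 15.835925102233887), 12.528807640075684) [400 157] [410 173]
alu
((348.18585205078125, 166.78759765625), (15.804110527038574, 3.9510276317596436), 41.18592834472656) [341 162] [355 171]
((382.95123291015625, 156.0609893798828), (15.929723739624023, 3.279649019241333), 38.65980529785156) [376 151] [390 160]
((415.4230651855469, 146.11537170410156), (15.254255294799805, 2.4961509704589844), 33.690067291259766) [409 142] [422 150]
top orange
((124.0, 233.0), (2.0, 4.0), 90.0) [122 232] [126 234]
alu
((195.2432403564453, 230.04052734375), (4.767570495605469, 16.76869773864746), 9.462322235107422) [192 222] [198 238]
((156.82691955566406, 224.86538696289062), (5.491251468658447, 17.062103271484375), 11.309932708740234) [154 217] [161 233]
((119.2884521484375, 220.0576934814453), (4.510670185089111, 16.865985870361328), 11.309932708740234) [116 212] [123 228]
scene blue
((171.4918975830078, 204.34866333007812), (32.570011138916016, 10.734135627746582), 72.89727020263672) [162 189] [180 221]
top blue
((367.0, 215.0), (18.0, 6.0), 90.0) [364 206] [370 224]
top caps
((434.5, 231.0), (4.0, 3.0), 90.0) [433 229] [436 233]
((299.5, 212.5), (5.0, 3.0), 90.0) [298 210] [301 215]
scene caps
((95.35296630859375, 239.91180419921875), (6.305926322937012, 74.45843505859375), 75.96376037597656) [ 60 229] [131 252]
[ 543.7 -398.6  238. ] [570.2 -77.9 280. ] 321.8220233333923
(array([ 544.3, -398.2,  235. ]), np.float64(3.064644443617187)) (array([573.1, -75.2, 273.4]), np.float64(7.1339090688488795))
```

```bash
python3 - <<'E'
from h import *
np.set_printoptions(precision=1,suppress=True)
T=[(119.3,220.1),(156.8,224.9),(195.2,230)];S=[(348.2,166.8),(383,156.1),(415.4,146.1)][::-1]
H=[]
for a,b in zip(S,T):
    p=plane("top",*b,177);H.append(p);print("hook",p,"scene plane",plane("scene",*a,177),tri(a,b))
H=np.array(H);print(np.diff(H,axis=0),np.linalg.norm(np.diff(H,axis=0),axis=1))
t=cv2.imread("pics/top0.png");s=cv2.imread("pics/scene0.png")
# rack wood
for lo,hi in(((15,50,110),(30,170,255)),):
    for c,m in blobs(t,lo,hi,(105,200,130,65),20): print(m)
A=plane("top",434.6,231.1,238);B=plane("top",299.6,212.6,280);M=(A+B)/2;d=(B-A)[:2];L=np.linalg.norm(d);d/=L
print(A,B,L,"yaw",-np.arctan2(d[0],d[1]),M)
# rail centreline: bright pixels per column in top
hsv=cv2.cvtColor(t,cv2.COLOR_BGR2HSV)
for u in range(404,432,4):
    col=t[:,u].mean(1)[222:240];w=np.where(col>110)[0]+222
    if len(w):
        p=plane("top",u,w.mean(),230);print(u,w,p,(p-A)[:2]@[d[1],-d[0]],(p-A)[:2]@d-160)
for n,q in(("top",[(367,206),(367,224)]),):
    for z,k in((280,0),(280,1)):
        p=plane(n,*q[k],282);print("blue",p,(p-A)[:2]@[d[1],-d[0]],(p-A)[:2]@d-160)
for u,v in((165,205),(178,204),(171.5,204)): 
    pass
# scene: lower clip edge / band
for c,m in blobs(s,(105,120,60),(125,255,255),(120,170,100,70),4): print(cv2.approxPolyDP(c.reshape(-1,1,2),2,True).reshape(-1,2).tolist())
def loc(x,y,z): return np.array([M[0]+d[0]*y+d[1]*x,M[1]+d[1]*y-d[0]*x,z])
for y in(-59,-20,0,20):print(y,proj("scene",loc(30,y,280)),proj("scene",loc(30,y,250)),proj("top",loc(-6,y,280)),proj("top",loc(30,y,280)))
print(proj("scene",loc(0,-160,238)),proj("scene",loc(0,160,280)))
E
```

```text
hook [559.5 359.9 177. ] scene plane [559.2 361.2 177. ] (array([559.7, 360. , 177.5]), np.float64(0.703752313882085))
hook [550.3 266.4 177. ] scene plane [549.9 266.7 177. ] (array([550.2, 266.3, 177.3]), np.float64(0.012659076416419106))
hook [540.3 170.9 177. ] scene plane [540.5 172.  177. ] (array([540.6, 171.3, 177.2]), np.float64(1.0723124433249718))
[[ -9.3 -93.5  -0. ]
 [ -9.9 -95.5   0. ]] [94.  96.1]
((189.0, 257.0), (14.0, 30.0), 90.0)
((152.52352905273438, 254.3058624267578), (18.7906436920166, 22.01189613342285), 85.60128784179688)
((224.73074340820312, 254.65382385253906), (13.590154647827148, 26.34825897216797), 33.6900634765625)
((117.22267150878906, 235.39895629882812), (57.5769157409668, 24.474727630615234), 87.39744567871094)
((213.35643005371094, 218.43563842773438), (61.63515090942383, 38.697872161865234), 50.71058654785156)
((212.05003356933594, 204.65000915527344), (12.649109840393066, 26.246904373168945), 71.56504821777344)
((156.01092529296875, 221.16815185546875), (74.60641479492188, 44.34092330932617), 7.594643592834473)
((113.0, 205.0), (10.0, 16.0), 90.
[... 499 characters left out ...]
29 230 231] [ 556.3 -367.   230. ] 7.958274210139379 -128.41700084646078
424 [229 230 231 232] [ 547.7 -376.1  230. ] 0.09403703847862066 -138.20271075050556
428 [222 225 226 229 230 231 232 239] [ 550.9 -385.7  230. ] 4.128754466575036 -147.46823398084214
blue [ 591.5 -230.2  282. ] 31.685805428204993 10.85725207059852
blue [ 550.6 -229.6  282. ] -9.138908935964453 8.041262196450504
[[163, 190], [171, 221], [180, 218], [169, 189]]
-59 [127.9 218.3] [133.1 232.9] [396.9 226.1] [397.8 210.4]
-20 [153.7 210.4] [158.  224.9] [379.5 224.2] [380.5 208.4]
0 [166.5 206.5] [170.4 221. ] [370.5 223.2] [371.6 207.5]
20 [179.1 202.7] [182.5 217.1] [361.6 222.2] [362.8 206.5]
[ 64.5 248.1] [252.6 169.5]
```

```bash
cat >>h.py <<'E'
from scipy.spatial.transform import Rotation as Ro
from scipy.linalg import logm,expm
np.set_printoptions(precision=4,suppress=True)
RY,SY=-0.1007,-0.0832
RK=np.array([[540.4,171],[550,265.9],[559.5,360]])   # carrier origins c,b,a
SM=np.array([559.1,-238.5])
def rot(yaw,lean):  # tool y = -carrier y, leaning back to -x
    return (Ro.from_euler('z',yaw)*Ro.from_matrix(np.diag([1,-1,-1.]))*Ro.from_euler('y',lean)).as_matrix()
def loc(o,yaw,p): return np.r_[o+Ro.from_euler('z',yaw).as_matrix()[:2,:2]@np.array(p[:2]),p[2]]
def tcp(grasp,R,): return grasp+19*R[:,2]
def step(P,R,n,o=None):
    o=o or ctrl.get_obs();A=np.eye(4);A[:3,:3]=Ro.from_rotvec(o["orientation"]).as_matrix();A[:3,3]=o["ee_pos"]
    B=np.eye(4);B[:3,:3]=R;B[:3,3]=P
    S=expm(np.real(logm(np.linalg.inv(A)@B))/n)
    print(n,"rows: linear",np.round(S[:3,3],2),"angular",np.round(Ro.from_matrix(S[:3,:3]).as_rotvec(),4),"dist",np.round(np.linalg.norm(B[:3,3]-A[:3,3]),1))
def straight(P,n):
    o=ctrl.get_obs();R=Ro.from_rotvec(o["orientation"]).as_matrix();print(n,"rows straight: linear",np.round(R.T@(P-o["ee_pos"])/n,2))
def st():
    o=ctrl.get_obs();print({k:np.round(o[k],3) for k in("t","qpos","ee_pos","ft_force","moment","width","grasp_force")});return o
E
python3 - <<'E'
from h import *
step(np.array([400,-250,360.]),rot(RY,np.radians(40)),12)
step(np.array([400,-250,360.]),rot(RY,np.radians(40)),18)
E
```

```text
12 rows: linear [ 24.4  -26.13  -4.93] angular [-0.0119  0.0574  0.0323] dist 429.1
18 rows: linear [ 16.21 -17.5   -3.16] angular [-0.0079  0.0383  0.0215] dist 429.1
```

```bash
python3 -m pendant '{"grip":[1,1,1,1,1,1,1,1,1,1,1,1],"linear":[[24.4,-26,-5],[24.4,-26,-5],[24.4,-26,-5],[24.4,-26,-5],[24.4,-26,-5],[24.4,-26,-5],[24.4,-26,-5],[24.4,-26,-5],[24.4,-26,-5],[24.4,-26,-5],[24.4,-26,-5],[24.4,-26,-5]],"angular":[[-0.012,0.057,0.032],[-0.012,0.057,0.032],[-0.012,0.057,0.032],[-0.012,0.057,0.032],[-0.012,0.057,0.032],[-0.012,0.057,0.032],[-0.012,0.057,0.032],[-0.012,0.057,0.032],[-0.012,0.057,0.032],[-0.012,0.057,0.032],[-0.012,0.057,0.032],[-0.012,0.057,0.032]]}'; python3 - <<'E'
from h import *
st();R=rot(RY,np.radians(40))
g=tcp(loc(RK[0],RY,(-21,0,118)),R);pre=g-70*R[:,2];print(g,pre)
step(np.array([400,0,300.]),R,9);step(pre,R,12)
E
```

```text
t: 1.1
ee_pos: [400.0, -249.8, 360.6]
orientation: [2.915, -0.145, 1.059]
ft_force: [0.3, -1.4, 0.6]
width: 87.6
grasp_force: 0.0
{'t': np.float64(1.1), 'qpos': array([-0.886, -0.19 ,  2.178,  0.719,  0.757,  0.348]), 'ee_pos': array([ 400.046, -249.795,  360.59 ]), 'ft_force': array([ 0.335, -1.429,  0.596]), 'moment': array([0.051, 0.319, 0.034]), 'width': np.float64(87.612), 'grasp_force': np.float64(0.0)}
[531.6575 171.8834 103.4452] [486.8903 176.4067 157.0683]
9 rows: linear [ -6.43 -27.63   3.34] angular [0.0002 0.0002 0.0002] dist 257.0
12 rows: linear [ -8.07 -36.09  15.29] angular [0.0002 0.0001 0.0002] dist 480.2
```

```bash
python3 -m pendant '{"grip":[1,1,1,1,1,1,1,1,1],"linear":[[-6.4,-27.6,3.3],[-6.4,-27.6,3.3],[-6.4,-27.6,3.3],[-6.4,-27.6,3.3],[-6.4,-27.6,3.3],[-6.4,-27.6,3.3],[-6.4,-27.6,3.3],[-6.4,-27.6,3.3],[-6.4,-27.6,3.3]],"angular":[[0,0,0],[0,0,0],[0,0,0],[0,0,0],[0,0,0],[0,0,0],[0,0,0],[0,0,0],[0,0,0]]}'; python3 - <<'E'
from h import *
st();R=rot(RY,np.radians(40))
g=tcp(loc(RK[0],RY,(-21,0,118)),R);pre=g-70*R[:,2]
step(pre,R,8)
E
```

```text
t: 1.85
ee_pos: [397.9, -30.7, 304.6]
orientation: [2.918, -0.143, 1.042]
ft_force: [-0.3, -0.7, -0.7]
width: 87.7
grasp_force: 0.0
{'t': np.float64(1.85), 'qpos': array([-0.106, -0.337,  2.406, -0.004,  0.387,  1.566]), 'ee_pos': array([397.906, -30.692, 304.59 ]), 'ft_force': array([-0.288, -0.735, -0.749]), 'moment': array([0.025, 0.301, 0.002]), 'width': np.float64(87.73), 'grasp_force': np.float64(0.0)}
8 rows: linear [ -5.18 -26.94  19.53] angular [0.0006 0.0015 0.0005] dist 269.4
```

```bash
cat >ik.py <<'E'
from h import *
from scipy.optimize import least_squares
D=[([-1.28597,.42382,1.63067,0,1.08862,-.019],[186.86,-595.83,221.92],[-3.1039,-.47517,.0003]),
([-.886,-.19,2.178,.719,.757,.348],[400.046,-249.795,360.59],[2.915,-.145,1.059]),
([-.106,-.337,2.406,-.004,.387,1.566],[397.906,-30.692,304.59],[2.918,-.143,1.042])]
def oR(q,c): return (Ro.from_euler('z',q[0])*Ro.from_euler('y',q[1]+q[2])*Ro.from_euler('z',q[3])*Ro.from_euler('y',q[4])*Ro.from_euler('z',q[5]+c)).as_matrix()
def fk(q,k):
    R=oR(q,k[6]);s=q[1]+q[2]
    r=k[0]+k[1]*np.sin(q[1])+k[2]*np.sin(s)+k[3]*np.cos(s);z=k[4]+k[1]*np.cos(q[1])+k[2]*np.cos(s)-k[3]*np.sin(s)
    return np.array([r*np.cos(q[0]),r*np.sin(q[0]),z])+k[5]*R[:,2],R
def res(k):
    o=[]
    for q,p,w in D:
        P,R=fk(q,k);o+=list(P-p)+list(300*(R-Ro.from_rotvec(w).as_matrix()).ravel())
    return o+list((np.array([k[0],k[3]]))*.01)
import itertools
best=min((least_squares(res,[0,450,450,0,300,200,c]) for c in(0,1.57,3.14,-1.57)),key=lambda r:r.cost)
K=best.x
LO=np.array([-3,-.9,.09,-1.31,.11,-2.54]);HI=np.array([3,2.11,2.58,4.45,2.69,2.54])
def ik(P,R,q0):
    def f(q):
        p,r=fk(q,K);return np.r_[p-P,300*(r-R).ravel()]
    s=least_squares(f,q0);q=s.x;return q,s.cost,np.minimum(q-LO,HI-q).min()
E
python3 - <<'E'
from ik import *
print(best.cost,K)
for L in(25,30,35,40):
    for nm,o,y,p in[("c",RK[0],RY,(-21,0,118)),("b",RK[1],RY,(-21,0,118)),("a",RK[2],RY,(-21,0,118)),("gap",SM,SY,(-21,-75,220)),("gap2",SM,SY,(-21,-75,185)),("mark",SM,SY,(-21,9,185))]:
        R=rot(y,np.radians(L));g=tcp(loc(o,y,p),R)
        out=[]
        for j6 in(1.57,-1.57):
            q,c,m=ik(g,R,[np.arctan2(g[1],g[0]-200),0,2.0,0,.8,j6]);out+=[q,round(c,2),round(m,2)]
        print(L,nm,*out)
E
```

```text
155.17539412219102 [ 28.7274 580.8282 457.514  103.0909 324.7558 331.4782   1.571 ]
25 c [ 0.4477  0.4545  2.147  -0.9526  0.2738  3.0109] 0.0 -0.47 [ 0.4477  0.4545  2.147  -0.9526  0.2738 -3.2723] 0.0 -0.73
25 b [ 0.6156  0.5004  2.0262 -0.8131  0.3919  3.0123] 0.0 -0.47 [ 0.6156  0.5004  2.0262 -0.8131  0.3919 -3.2709] 0.0 -0.73
25 a [ 0.7447  0.5594  1.8798 -0.7053  0.5096  3.0061] 0.0 -0.47 [ 0.7447  0.5594  1.8798 -0.7053  0.5096 -3.2771] 0.0 -0.74
25 gap [-0.6439  0.326   1.9385  0.4477  0.5459  0.6637] 0.0 0.44 [-0.6439  0.326   1.9385  0.4477  0.5459  0.6637] 0.0 0.44
25 gap2 [-0.6439  0.3858  1.9636  0.5186  0.4706  0.5827] 0.0 0.36 [-0.6439  0.3858  1.9636  0.5186  0.4706  0.5827] 0.0 0.36
25 mark [-0.4891  0.3412  2.0457  0.4585  0.3866  0.7703] 0.0 0.28 [-0.4891  0.3412  2.0457  0.4585  0.3866  0.7703] 0.0 0.28
30 c [ 0.4785  0.4705  2.195  -1.4794  0.2784  3.5617] 0.0 -1.02 [ 0.4785  0.4705  2.195  -1.4794  0.2784 -2.7215] 0.0 -0.18
30 b [ 0.6494  0.5124  2.0692 -1.1559  0.3817  3.3773] 0.0 -0.84 [ 0.6494  0.5124  2.0692 -1.1559  0.3817 -2.9059] 0.0 -0.37
30 a [ 0.7784 
[... 1285 characters left out ...]
1.1385] 0.0 -0.58 [ 0.5439  0.5367  2.281  -2.1331  0.4741 -2.0031] 0.0 -0.82
40 b [ 0.719   0.5633  2.1446  1.4101 -0.4961  0.8691] 0.0 -0.61 [ 0.719   0.5633  2.1446 -1.7315  0.4961 -2.2724] 0.0 -0.42
40 a [ 0.8457  0.6077  1.9857 -1.4215  0.5555  3.7822] 0.0 -1.24 [ 0.8457  0.6077  1.9857 -1.4215  0.5555 -2.501 ] 0.0 -0.11
40 gap [-0.7265  0.339   2.088   1.2846  0.4136 -0.2104] 0.0 0.3 [-0.7265  0.339   2.088   1.2846  0.4136 -0.2104] 0.0 0.3
40 gap2 [-0.7265  0.4133  2.1085  1.5028  0.3968 -0.4477] 0.0 0.29 [-0.7265  0.4133  2.1085  1.5028  0.3968 -0.4477] 0.0 0.29
40 mark [-0.5573  0.3729  2.2016  1.808   0.3067 -0.623 ] 0.0 0.2 [-0.5573  0.3729  2.2016  1.808   0.3067 -0.623 ] 0.0 0.2
```

```bash
python3 -m pendant '{"grip":[0],"linear":[[0,0,0]],"angular":[[0,0,0]]}'; python3 - <<'E'
from h import *
o=ctrl.get_obs();s=open('ik.py').read().split('\n')
i=[k for k,l in enumerate(s) if l.startswith('([-.106')][0]
s[i]=repr((o["qpos"].round(5).tolist(),o["ee_pos"].round(2).tolist(),o["orientation"].round(5).tolist()))+']'
open('ik.py','w').write('\n'.join(s))
E
python3 - <<'E'
from ik import *
print(best.cost,K)
for L in(50,55,60,65):
    for nm,o,y,p in[("P1",0,RY,(400,-250,360)),("P2",0,RY,(400,-30,300)),("c",RK[0],RY,(-21,0,118)),("b",RK[1],RY,(-21,0,118)),("a",RK[2],RY,(-21,0,118)),("gap",SM,SY,(-21,-75,220)),("gap2",SM,SY,(-21,-75,185)),("mark",SM,SY,(-21,9,185))]:
        R=rot(y,np.radians(L));g=tcp(loc(o,y,p),R) if not np.isscalar(o) else np.array(p,float)
        q,c,m=ik(g,R,[np.arctan2(g[1],g[0]-200),0.3,2.1,3.1,.6,-1.57]);print(L,nm,q,round(c,2),round(m,2))
E
```

```text
t: 1.93
ee_pos: [397.5, -29.5, 303.8]
orientation: [2.921, -0.141, 1.04]
ft_force: [-0.6, 0.6, -0.5]
width: 83.5
grasp_force: 0.0
153.9750100939916 [ 25.8495 580.8447 460.6236 102.8568 325.7461 331.361    1.571 ]
50 P1 [-0.9896 -0.1722  2.2829  1.0994  0.7309 -0.0696] 0.0 0.3
50 P2 [-0.0304 -0.3077  2.5473  2.0863 -0.0619 -0.4713] 0.0 -0.17
50 c [ 0.6111  0.6456  2.3435  3.9523  0.7621 -1.7152] 0.0 0.24
50 b [ 0.7872  0.6466  2.1978  4.2803  0.7134 -1.9255] 0.0 0.17
50 a [ 0.9095  0.6735  2.0323  4.5626  0.7157 -2.1473] 0.0 -0.11
50 gap [-0.7822  0.3918  2.1705  1.8454  0.5376 -0.8126] 0.0 0.41
50 gap2 [-0.7822  0.4766  2.1851  1.9964  0.5718 -0.9899] 0.0 0.39
50 mark [-0.6053  0.4474  2.2864  2.319   0.5483 -1.1818] 0.0 0.29
55 P1 [-1.0426 -0.1455  2.3332  1.2928  0.76   -0.2929] 0.0 0.25
55 P2 [-0.0209 -0.2654  2.6128  3.5225  0.1766 -1.9007] 0.0 -0.03
55 c [ 0.6438  0.7191  2.3671  3.9139  0.9197 -1.6182] 0.0 0.21
55 b [ 0.8192  0.7023  2.2175  4.21    0.8383 -1.8086] 0.0 0.24
55 a [ 0.9387  0.7173  2.0492  4.468   0.8151 -2.0198] 0.0 -0.02
55 gap [-0.8088  0.4344  2.2066  2.0204 
[... 500 characters left out ...]
873  2.2373  2.1384  0.776  -1.1656] 0.0 0.34
60 gap2 [-0.8337  0.582   2.244   2.2185  0.834  -1.2811] 0.0 0.34
60 mark [-0.6513  0.5752  2.3534  2.4875  0.8723 -1.4219] 0.0 0.23
65 P1 [-1.1393 -0.0421  2.4291  1.629   0.8983 -0.716 ] 0.0 0.15
65 P2 [ 0.0019  0.0068  2.7632  3.2759  0.7654 -1.6247] 0.0 -0.18
65 c [ 0.703   0.8878  2.3904  3.9058  1.2313 -1.4668] 0.0 0.19
65 b [ 0.8753  0.832   2.2368  4.1475  1.0946 -1.6388] 0.0 0.3
65 a [ 0.9889  0.8208  2.0658  4.3558  1.0301 -1.8349] 0.0 0.09
65 gap [-0.8562  0.5494  2.2619  2.2163  0.9146 -1.2812] 0.0 0.32
65 gap2 [-0.8562  0.6477  2.2638  2.2728  0.9771 -1.3776] 0.0 0.32
65 mark [-0.6719  0.6558  2.3763  2.5203  1.0443 -1.5007] 0.0 0.2
```

```bash
python3 -m pendant '{"grip":[0,0,0,0,0,0,0,0,0,0,0,0],"linear":[[5,30,5],[5,30,5],[5,30,5],[5,30,5],[5,30,5],[5,30,5],[5,30,5],[0,0,0],[0,0,0],[0,0,0],[0,0,0],[0,0,0]],"angular":[[0,0,0],[0,0,0],[0,0,0],[0,0,0],[0,0,0],[0,0,0],[0,0,0],[0,0.077,0],[0,0.077,0],[0,0.077,0],[0,0.077,0],[0,0.077,0]]}'; python3 - <<'E'
from ik import *
o=st();R=rot(RY,np.radians(62))
step(np.array([480,0,290.]),R,10)
P=o["ee_pos"];q=o["qpos"]
for a in np.linspace(0,1,6):
    q,c,m=ik(P+(np.array([480,0,290.])-P)*a,R,q);print(q,round(c,2),round(m,2))
E
```

```text
t: 2.93
ee_pos: [420.6, -200.9, 299.3]
orientation: [2.74, -0.127, 1.44]
ft_force: [0.4, 0.4, -1.6]
width: 43.9
grasp_force: 0.0
{'t': np.float64(2.933), 'qpos': array([-0.865, -0.077,  2.438,  1.607,  0.612, -0.548]), 'ee_pos': array([ 420.614, -200.904,  299.29 ]), 'ft_force': array([ 0.413,  0.445, -1.628]), 'moment': array([0.08 , 0.373, 0.023]), 'width': np.float64(43.908), 'grasp_force': np.float64(0.0)}
10 rows: linear [  1.3  -20.57   3.87] angular [-0.0006  0.0114  0.0004] dist 209.7
[-0.9239  0.0799  2.5349  1.9826  0.7847 -1.022 ] 0.0 0.05
[-0.7484  0.0576  2.5771  2.1998  0.7193 -1.1103] 0.0 0.0
[-0.5364  0.0456  2.6061  2.4869  0.6585 -1.2405] 0.0 -0.03
[-0.2992  0.0477  2.6187  2.8375  0.6207 -1.4152] 0.0 -0.04
[-0.0608  0.0644  2.6133  3.2024  0.6187 -1.6018] 0.0 -0.03
[ 0.1545  0.0924  2.5905  3.5215  0.6447 -1.7581] 0.0 -0.01
```

```bash
python3 - <<'E'
from ik import *
o=ctrl.get_obs();R=rot(RY,np.radians(62));q=o["qpos"]
W=[o["ee_pos"],np.array([490,-190,300]),np.array([515,20,270])]
g=tcp(loc(RK[0],RY,(-21,0,107+10)),R);W+=[g-60*R[:,2],g];print(g)
for A,B in zip(W,W[1:]):
    for a in (.33,.67,1):
        q,c,m=ik(A+(B-A)*a,R,q);print(q,round(c,2),round(m,2))
step(W[1],R,4)
for A,B,n in zip(W[1:],W[2:],(8,7,4)): print(n,R.T@(B-A)/n)
E
```

```text
[536.1974 171.4246 108.08  ]
[-0.8337  0.095   2.5128  2.0751  0.7407 -1.0422] 0.0 0.07
[-0.7507  0.1124  2.4867  2.1632  0.6998 -1.0646] 0.0 0.09
[-0.6792  0.1306  2.4586  2.2414  0.6639 -1.0867] 0.0 0.12
[-0.4151  0.1342  2.5244  2.6625  0.6339 -1.3261] 0.0 0.06
[-0.092   0.1697  2.5547  3.1541  0.6649 -1.5767] 0.0 0.03
[ 0.2172  0.2261  2.54    3.5677  0.7312 -1.7435] 0.0 0.04
[ 0.4424  0.4367  2.56    3.7325  0.9598 -1.6622] 0.0 0.02
[ 0.6508  0.6341  2.5341  3.8838  1.1016 -1.5506] 0.0 0.05
[ 0.8199  0.7806  2.4705  4.0202  1.1503 -1.4755] 0.0 0.11
[ 0.7724  0.801   2.4444  3.9764  1.1503 -1.4839] 0.0 0.14
[ 0.7271  0.8206  2.4158  3.9357  1.1474 -1.4945] 0.0 0.16
[ 0.6865  0.8385  2.3866  3.8999  1.1419 -1.506 ] 0.0 0.19
4 rows: linear [ 9.19 -4.38 14.32] angular [-0.0016  0.0285  0.0011] dist 70.2
8 [ -3.0903 -26.4312   2.1757]
7 [-20.0303 -21.8269   3.0282]
4 [ 0. -0. 15.]
```

```bash
python3 -m pendant '{"grip":[0,0,0,0,0,0,0,0,0,0,0,0],"linear":[[9.2,-4.4,14.3],[9.2,-4.4,14.3],[9.2,-4.4,14.3],[9.2,-4.4,14.3],[-2.8,-26.4,3],[-2.8,-26.4,3],[-2.8,-26.4,3],[-2.8,-26.4,3],[-2.8,-26.4,3],[-2.8,-26.4,3],[-2.8,-26.4,3],[-2.8,-26.4,3]],"angular":[[-0.0016,0.0285,0],[-0.0016,0.0285,0],[-0.0016,0.0285,0],[-0.0016,0.0285,0],[0,0,0],[0,0,0],[0,0,0],[0,0,0],[0,0,0],[0,0,0],[0,0,0],[0,0,0]]}'; python3 - <<'E'
from ik import *
o=st();R=rot(RY,np.radians(62))
g=tcp(loc(RK[0],RY,(-21,0,107+10)),R);step(g-60*R[:,2],R,9)
print(fk(o["qpos"],K)[0])
E
```

```text
t: 3.93
ee_pos: [520.2, 12.0, 269.5]
orientation: [2.649, -0.13, 1.584]
ft_force: [-0.4, -0.4, 0.2]
width: 43.8
grasp_force: 0.0
{'t': np.float64(3.933), 'qpos': array([ 0.109,  0.121,  2.479,  3.497,  0.555, -1.778]), 'ee_pos': array([520.185,  12.001, 269.548]), 'ft_force': array([-0.378, -0.426,  0.155]), 'moment': array([ 0.026,  0.331, -0.031]), 'width': np.float64(43.804), 'grasp_force': np.float64(0.0)}
9 rows: linear [-15.82 -17.83   1.79] angular [-0.      0.0005  0.0003] dist 215.1
[534.2936  -2.4267 297.9423]
```

```bash
python3 -m pendant '{"grip":[0,0,0,0,0,0,0,0,0,0,0],"linear":[[-15.8,-17.5,1.8],[-15.8,-17.5,1.8],[-15.8,-17.5,1.8],[-15.8,-17.5,1.8],[-15.8,-17.5,1.8],[-15.8,-17.5,1.8],[-15.8,-17.5,1.8],[-15.8,-17.5,1.8],[-15.8,-10.5,-1],[0,0,0],[0,0,0]],"angular":[[0,0,0],[0,0,0],[0,0,0],[0,0,0],[0,0,0],[0,0,0],[0,0,0],[0,0,0],[0,0,0],[0,0,0],[0,0,0]]}'; python3 - <<'E'
from ik import *
o=st();R=rot(RY,np.radians(62))
g=tcp(loc(RK[0],RY,(-21,0,107+10)),R);step(g,R,5)
cv2.imwrite("pics/s1.png",cv2.resize(ctrl.get_image("scene")[100:260,280:480,::-1],None,fx=3,fy=3))
E
```

```text
t: 4.85
ee_pos: [479.4, 167.6, 137.5]
orientation: [2.651, -0.125, 1.583]
ft_force: [0.2, -0.3, 0.6]
width: 44.0
grasp_force: 0.0
{'t': np.float64(4.85), 'qpos': array([ 0.709,  0.61 ,  2.451,  3.982,  1.023, -1.642]), 'ee_pos': array([479.394, 167.647, 137.531]), 'ft_force': array([ 0.156, -0.343,  0.558]), 'moment': array([ 0.14 ,  0.345, -0.028]), 'width': np.float64(43.997), 'grasp_force': np.float64(0.0)}
5 rows: linear [ 0.11 -1.87 12.68] angular [-0.0006  0.001   0.001 ] dist 64.1
```

View pics/s1.png

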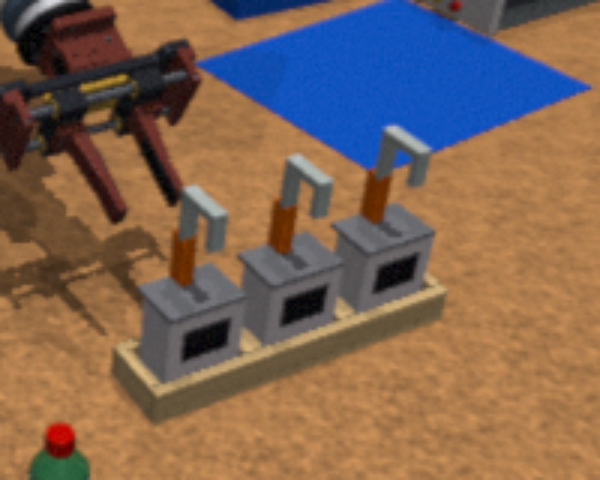

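The picture shows the open fingers behind and left of the nearest carrier (tips near scene pixel (330,168)), with the necks clear. I'm moving in.

```bash
python3 -m pendant '{"grip":[0,0,0,0,0,0,0],"linear":[[0,-6,6],[0,-3.3,12],[0,0,15],[0,0,15],[0,0,15],[0.5,0,0.5],[0,0,0]],"angular":[[-0.003,0.005,0.005],[0,0,0],[0,0,0],[0,0,0],[0,0,0],[0,0,0],[0,0,0]]}'; python3 - <<'E'
from ik import *
o=st();R=rot(RY,np.radians(62))
g=tcp(loc(RK[0],RY,(-21,0,107+10)),R);step(g,R,1)
E
```

```text
t: 5.48
ee_pos: [537.4, 171.3, 109.3]
orientation: [2.647, -0.14, 1.595]
ft_force: [0.6, 0.7, -0.1]
width: 43.7
grasp_force: 0.0
{'t': np.float64(5.483), 'qpos': array([ 0.607,  0.697,  2.348,  3.886,  1.012, -1.639]), 'ee_pos': array([537.414, 171.347, 109.339]), 'ft_force': array([ 0.557,  0.69 , -0.073]), 'moment': array([ 0.091,  0.379, -0.034]), 'width': np.float64(43.681), 'grasp_force': np.float64(0.0)}
1 rows: linear [-1.68  0.05 -0.49] angular [-0.0007 -0.0021 -0.0057] dist 1.8
```

Good. Close, lift about 18 mm and weigh.

```bash
python3 -m pendant '{"grip":[-1,-1,-1,-1,-1,-1,-1,-1],"linear":[[0,0,0],[0,0,0],[0,0,0],[0,0,0],[0,0,0],[0,0,0],[0,0,0],[0,0,0]],"angular":[[0,0,0],[0,0,0],[0,0,0],[0,0,0],[0,0,0],[0,0,0],[0,0,0],[0,0,0]]}'; python3 - <<'E'
from ik import *
o=st();print(Ro.from_rotvec(o["orientation"]).as_matrix().T@[0,0,18])
E
```

```text
t: 6.15
ee_pos: [535.9, 172.6, 109.0]
orientation: [2.649, -0.136, 1.594]
ft_force: [-2.9, 0.8, 2.3]
width: 11.8
grasp_force: 30.0
{'t': np.float64(6.15), 'qpos': array([ 0.61 ,  0.697,  2.35 ,  3.885,  1.012, -1.638]), 'ee_pos': array([535.932, 172.595, 109.   ]), 'ft_force': array([-2.898,  0.778,  2.256]), 'moment': array([0.096, 0.481, 0.038]), 'width': np.float64(11.821), 'grasp_force': np.float64(29.963)}
[15.9    -0.0873 -8.4369]
```

```bash
python3 -m pendant '{"grip":[-1,-1,-1,-1,-1,-1,-1,-1],"linear":[[4,0,-2.1],[4,0,-2.1],[4,0,-2.1],[4,0,-2.1],[0,0,0],[0,0,0],[0,0,0],[0,0,0]],"angular":[[0,0,0],[0,0,0],[0,0,0],[0,0,0],[0,0,0],[0,0,0],[0,0,0],[0,0,0]]}'; python3 -c "
from h import *;st()"
```

```text
t: 6.82
ee_pos: [536.2, 172.2, 126.9]
orientation: [2.649, -0.137, 1.593]
ft_force: [0.8, -0.3, -5.3]
width: 11.7
grasp_force: 30.0
{'t': np.float64(6.817), 'qpos': array([ 0.61 ,  0.643,  2.355,  3.907,  0.976, -1.678]), 'ee_pos': array([536.191, 172.221, 126.907]), 'ft_force': array([ 0.795, -0.349, -5.284]), 'moment': array([ 0.159,  1.289, -0.012]), 'width': np.float64(11.732), 'grasp_force': np.float64(29.971)}
```

```bash
python3 -m pendant '{"grip":[-1,-1,-1],"linear":[[0,0,0],[0,0,0],[0,0,0]],"angular":[[0,0,0],[0,0,0],[0,0,0]]}'
```

```text
t: 7.07
ee_pos: [536.2, 172.3, 126.9]
orientation: [2.649, -0.136, 1.593]
ft_force: [-0.1, -0.4, -5.1]
width: 12.0
grasp_force: 30.0
```

Roughly 5 N while hanging still, so this carrier is the loaded one. Next I'm planning the transfer.

```bash
python3 - <<'E'
from ik import *
print("bottle",plane("top",267,212,90))
o=st();R=rot(RY,np.radians(62));q=o["qpos"];R2=rot(SY,np.radians(62))
def C(x,y,z): return loc(SM,SY,(x-4.3,y,z+99))
p=o["ee_pos"];W=[p,p*[1,1,0]+[0,0,214],np.array([512,30,216]),C(-58,-90,116),C(0,-90,116),C(0,-90,77),C(0,9,77)]
for A,B in zip(W,W[1:]):
    for a in (.33,.67,1):
        q,c,m=ik(A+(B-A)*a,R if A[1]>29 else R2,q);print(q,round(m,2),B.round(1) if a==1 else "")
for A,B,n in zip(W,W[1:],(5,7,14,6,4,10)): print(n,(R if A[1]>50 else R2).T@(B-A)/n,np.linalg.norm(B-A)/n)
E
```

```text
bottle [607.1735  -3.8927  90.    ]
{'t': np.float64(7.067), 'qpos': array([ 0.61 ,  0.643,  2.355,  3.907,  0.976, -1.678]), 'ee_pos': array([536.197, 172.257, 126.852]), 'ft_force': array([-0.078, -0.435, -5.103]), 'moment': array([ 0.207,  1.279, -0.012]), 'width': np.float64(12.011), 'grasp_force': np.float64(29.971)}
[ 0.6885  0.6801  2.3986  3.9561  1.0384 -1.6227] 0.18 
[ 0.6885  0.5786  2.3986  4.0042  0.9704 -1.7123] 0.18 
[ 0.6885  0.48    2.3924  4.0641  0.9046 -1.8134] 0.19 [536.2 172.3 214. ]
[ 0.5781  0.4757  2.4647  3.9049  0.9306 -1.7282] 0.12 
[ 0.435   0.4797  2.5303  3.7195  0.9703 -1.6523] 0.05 
[ 0.2627  0.49    2.5817  3.5196  1.017  -1.6002] -0.0 [512  30 216]
[-0.2613  0.4984  2.5992  2.9771  1.0387 -1.5628] -0.02 
[-0.7105  0.4744  2.4891  2.4646  0.9394 -1.4449] 0.09 
[-0.9764  0.4868  2.3145  2.0775  0.8876 -1.2341] 0.27 [ 489.5 -323.   215. ]
[-0.9449  0.4932  2.2805  2.0726  0.87   -1.2059] 0.3 
[-0.9059  0.4991  2.2529  2.0986  0.8468 -1.1903] 0.33 
[-0.8706  0.5056  2.225   2.1209  0.8239 -1.175 ] 0.36 [ 547.3 -327.8  215. ]
[-0.8706  0.5397  2.2278  2.1492  0.8437 -1.2171] 0.35 
[-0.8706  0.5751  2.2297  2.1762  0.8645 -1.2581] 0.35 
[-0.8706  0.6096  2.2306  2.2004  0.885  -1.2958] 0.35 [ 547.3 -327.8  176. ]
[-0.809   0.6059  2.2782  2.2957  0.8993 -1.3534] 0.3 
[-0.7376  0.6049  2.3236  2.3989  0.9185 -1.4083] 0.26 
[-0.6599  0.6065  2.3637  2.5035  0.9412 -1.4557] 0.22 [ 555.6 -229.2  176. ]
5 [15.3895  0.     -8.1827] 17.429663717929174
7 [-0.4032 20.567  -1.3669] 20.61628205286991
14 [ 0.17   25.2612  0.4719] 25.266195123728572
6 [4.5382 0.     8.5352] 9.666666666666666
4 [-8.6087  0.      4.5773] 9.75
10 [-0.  -9.9 -0. ] 9.900000000000002
```

```bash
python3 -m pendant '{"grip":[-1,-1,-1,-1,-1,-1,-1,-1,-1,-1,-1,-1],"linear":[[12,0,-6.4],[20,0,-10.6],[20,0,-10.6],[20,0,-10.6],[18,0,-9.5],[10,8,-5.3],[0.3,18,0.5],[0.3,22,0.5],[0.3,22,0.5],[0.3,22,0.5],[0.3,22,0.5],[0.3,22,0.5]],"angular":[[0,0,0],[0,0,0],[0,0,0],[0,0,0],[0,0,0],[0,0,0],[0,0,0],[0,0,0],[0,0,0],[0,0,0],[0,0,0],[0,0,0]]}'; python3 - <<'E'
from ik import *
o=st();step(np.array([513,-100,238.]),rot(SY,np.radians(62)),6)
cv2.imwrite("pics/s2.png",cv2.resize(ctrl.get_image("scene")[60:280,200:460,::-1],None,fx=2.5,fy=2.5))
E
```

```text
t: 8.07
ee_pos: [525.2, 35.2, 239.4]
orientation: [2.65, -0.136, 1.593]
ft_force: [0.0, -0.7, -5.5]
width: 11.9
grasp_force: 30.0
{'t': np.float64(8.067), 'qpos': array([ 0.193,  0.24 ,  2.483,  3.551,  0.688, -1.75 ]), 'ee_pos': array([525.238,  35.185, 239.388]), 'ft_force': array([ 0.024, -0.726, -5.489]), 'moment': array([ 0.16 ,  1.241, -0.019]), 'width': np.float64(11.938), 'grasp_force': np.float64(29.997)}
6 rows: linear [-0.12 22.62  0.13] angular [ 0.002 -0.    -0.002] dist 135.7
```

View pics/s2.png

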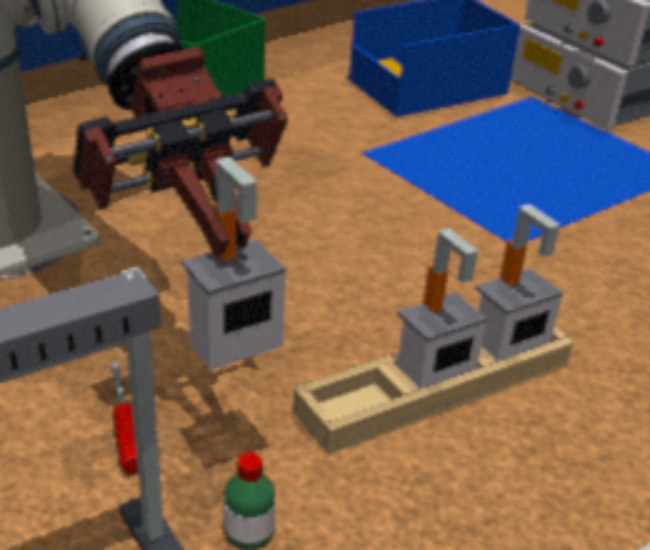

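The carrier hangs upright in the grip (hook near scene pixel (294,130)), and the two empties still stand in the rack. I'm continuing towards the stand.

```bash
python3 -m pendant '{"grip":[-1,-1,-1,-1,-1,-1,-1,-1,-1,-1,-1,-1],"linear":[[0,20,0],[0,20,0],[0,20,0],[0,20,0],[0,20,0],[0,20,0],[-1.5,24,0],[-1.5,24,0],[-1.5,24,0],[-1.5,24,0],[-1.5,24,0],[-1.5,20,0]],"angular":[[0.002,0,-0.002],[0.003,0,-0.002],[0.003,0,-0.001],[0.003,0,-0.001],[0.003,0,-0.001],[0.002,0,-0.001],[0,0,0],[0,0,0],[0,0,0],[0,0,0],[0,0,0],[0,0,0]]}'; python3 - <<'E'
from ik import *
o=st();print(Ro.from_rotvec(o["orientation"]).as_matrix()-rot(SY,np.radians(62)))
step(loc(SM,SY,(-62.3,-90,216)),rot(SY,np.radians(62)),5)
E
```

```text
t: 9.12
ee_pos: [498.9, -223.9, 230.2]
orientation: [2.658, -0.114, 1.599]
ft_force: [-0.6, -0.8, -5.3]
width: 12.1
grasp_force: 30.0
{'t': np.float64(9.117), 'qpos': array([-0.769,  0.31 ,  2.402,  2.218,  0.782, -1.18 ]), 'ee_pos': array([ 498.85 , -223.933,  230.238]), 'ft_force': array([-0.571, -0.779, -5.283]), 'moment': array([0.095, 1.215, 0.025]), 'width': np.float64(12.092), 'grasp_force': np.float64(29.997)}
[[-0.001   0.0009  0.0006]
 [-0.0042 -0.0001  0.0033]
 [ 0.0003 -0.0053  0.0007]]
5 rows: linear [-2.56 19.91  1.11] angular [-0.0007 -0.0002 -0.0009] dist 100.5
```

```bash
python3 -m pendant '{"grip":[-1,-1,-1,-1,-1,-1,-1],"linear":[[-2.5,18,1.1],[-2.5,18,1.1],[-2.5,18,1.1],[-2.5,14,1.1],[-2.5,8,1.1],[0,0,0],[0,0,0]],"angular":[[-0.001,0,-0.001],[-0.001,0,-0.001],[-0.001,0,-0.001],[-0.001,0,-0.001],[0,0,0],[0,0,0],[0,0,0]]}'; python3 - <<'E'
from ik import *
o=st();Q=rot(SY,np.radians(62));print(Ro.from_rotvec(o["orientation"]).as_matrix()-Q)
step(loc(SM,SY,(-62.3,-90,216)),Q,1);step(loc(SM,SY,(-4.3,-90,216)),Q,6)
s=ctrl.get_image("scene")[:,:,::-1];t=ctrl.get_image("top")[:,:,::-1]
cv2.imwrite("pics/s3raw.png",s);cv2.imwrite("pics/t3raw.png",t)
cv2.imwrite("pics/s3.png",np.hstack([cv2.resize(s[130:330,40:240],(400,400)),cv2.resize(t[180:280,350:450],(400,400),interpolation=cv2.INTER_CUBIC)]))
# predicted hook points
for z in (167,):
    for x in(-22,22): print(proj("scene",loc(SM,SY,(-58+x,-90,117+z))),proj("top",loc(SM,SY,(-58+x,-90,117+z))))
E
```

```text
t: 9.7
ee_pos: [491.8, -297.8, 216.2]
orientation: [2.654, -0.112, 1.596]
ft_force: [0.8, -0.7, -4.5]
width: 11.7
grasp_force: 30.0
{'t': np.float64(9.7), 'qpos': array([-0.931,  0.391,  2.31 ,  2.031,  0.832, -1.122]), 'ee_pos': array([ 491.83 , -297.763,  216.21 ]), 'ft_force': array([ 0.771, -0.74 , -4.501]), 'moment': array([0.141, 1.352, 0.022]), 'width': np.float64(11.674), 'grasp_force': np.float64(29.998)}
[[-0.0006 -0.0005  0.0003]
 [-0.0009  0.     -0.0001]
 [ 0.0003 -0.0007  0.0005]]
1 rows: linear [-0.25 25.35 -0.06] angular [ 0.0001 -0.0006 -0.0009] dist 25.4
6 rows: linear [4.49 4.22 8.53] angular [ 0.     -0.0001 -0.0002] dist 63.1
[ 95.5456 184.3569] [409.7178 260.6537]
[ 99.3039 198.6192] [410.7025 240.7412]
```

View pics/s3.png

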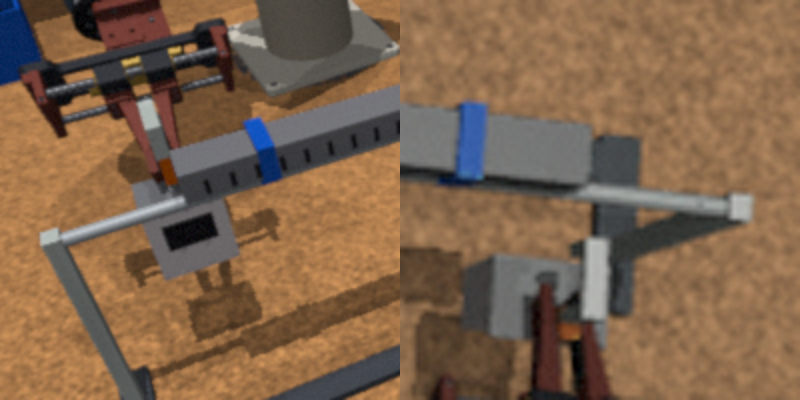

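Carrier hangs in front of the rail, about 25 mm short in y; hook top at top-view pixel about (399,250). I'm checking its position against the rail.

```bash
python3 - <<'E'
from ik import *
t=cv2.imread("pics/t3raw.png")
iR=Ro.from_euler('z',SY).as_matrix()[:2,:2].T
for c,m in blobs(t,(0,0,130),(179,50,255),(390,234,18,32),15):
    p=plane("top",*m[0],284);print(m,p,iR@(p[:2]-SM),"yaw",m[2])
o=ctrl.get_obs();print("tcp local",iR@(o["ee_pos"][:2]-SM))
E
```

```text
((398.5, 250.0), (5.0, 22.0), 0.0) [ 494.5103 -297.6083  284.    ] [-59.4542 -64.2715] yaw 0.0
tcp local [-62.0619 -63.8408]
```

```bash
python3 -m pendant '{"grip":[-1,-1,-1,-1,-1,-1,-1,-1,-1,-1],"linear":[[0,12.5,0],[0,12.5,0],[4.5,0,8.5],[4.5,0,8.5],[4.5,0,8.5],[4.5,0,8.5],[4.5,0,8.5],[4.5,0,8.5],[0,0,0],[0,0,0]],"angular":[[0,0,0],[0,0,0],[0,0,0],[0,0,0],[0,0,0],[0,0,0],[0,0,0],[0,0,0],[0,0,0],[0,0,0]]}'; python3 - <<'E'
from ik import *
o=st();Q=rot(SY,np.radians(62));print(Ro.from_rotvec(o["orientation"]).as_matrix()-Q)
iR=Ro.from_euler('z',SY).as_matrix()[:2,:2].T
print("tcp local",iR@(o["ee_pos"][:2]-SM))
step(loc(SM,SY,(-4.3,-90,178)),Q,4)
s=ctrl.get_image("scene")[:,:,::-1];t=ctrl.get_image("top")[:,:,::-1]
cv2.imwrite("pics/s4.png",np.hstack([cv2.resize(s[180:280,50:150],(400,400),interpolation=cv2.INTER_CUBIC),cv2.resize(t[180:280,350:450],(400,400),interpolation=cv2.INTER_CUBIC)]))
E
```

```text
t: 10.63
ee_pos: [546.7, -326.2, 213.3]
orientation: [2.661, -0.111, 1.588]
ft_force: [3.1, -0.5, -22.5]
width: 11.4
grasp_force: 36.4
{'t': np.float64(10.633), 'qpos': array([-0.864,  0.442,  2.19 ,  2.038,  0.768, -1.051]), 'ee_pos': array([ 546.713, -326.19 ,  213.28 ]), 'ft_force': array([  3.066,  -0.543, -22.495]), 'moment': array([0.337, 3.612, 0.081]), 'width': np.float64(11.448), 'grasp_force': np.float64(36.423)}
[[ 0.0052  0.0006 -0.0027]
 [-0.0016 -0.      0.0016]
 [-0.0029 -0.0017 -0.0053]]
tcp local [ -5.0568 -88.4158]
4 rows: linear [-7.68  0.41  4.34] angular [-0.0003  0.0015 -0.0003] dist 35.3
```

View pics/s4.png

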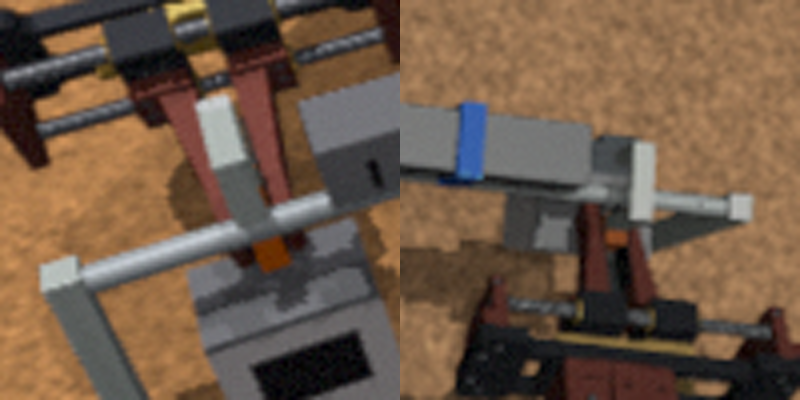

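The carrier is over the rail: hook tip in front of it, crosspiece above (top view about (511,228)). The 22 N downward force looks like the fingertips touching the rail's underside, and lowering will free them.

```bash
python3 -m pendant '{"grip":[-1,-1,-1,-1,-1,-1],"linear":[[-5,0,2.6],[-7,0,3.7],[-7,0,3.7],[-7,0,3.7],[0,0,0],[0,0,0]],"angular":[[0,0,0],[0,0,0],[0,0,0],[0,0,0],[0,0,0],[0,0,0]]}'; python3 - <<'E'
from ik import *
o=st();Q=rot(SY,np.radians(62));print(Ro.from_rotvec(o["orientation"]).as_matrix()-Q)
iR=Ro.from_euler('z',SY).as_matrix()[:2,:2].T
print("tcp local",iR@(o["ee_pos"][:2]-SM))
step(loc(SM,SY,(-4.3,-90,176)),Q,2)
E
```

```text
t: 11.23
ee_pos: [547.6, -328.3, 187.2]
orientation: [2.653, -0.112, 1.598]
ft_force: [0.1, -0.3, -5.7]
width: 11.6
grasp_force: 30.0
{'t': np.float64(11.233), 'qpos': array([-0.867,  0.51 ,  2.193,  2.105,  0.81 , -1.143]), 'ee_pos': array([ 547.62 , -328.272,  187.247]), 'ft_force': array([ 0.108, -0.302, -5.742]), 'moment': array([ 0.104,  1.325, -0.006]), 'width': np.float64(11.641), 'grasp_force': np.float64(29.995)}
[[-0.0019 -0.0011  0.0009]
 [-0.0008  0.0001 -0.0008]
 [ 0.001  -0.0005  0.0018]]
tcp local [ -3.9794 -90.4153]
2 rows: linear [-5.04 -0.21  2.49] angular [ 0.0003 -0.001  -0.0005] dist 11.3
```

```bash
python3 -m pendant '{"grip":[-1,-1,-1,-1],"linear":[[-4,0,2.1],[-3,0,1.6],[0,0,0],[0,0,0]],"angular":[[0,0,0],[0,0,0],[0,0,0],[0,0,0]]}'
```

```text
t: 11.57
ee_pos: [547.4, -327.9, 179.2]
orientation: [2.653, -0.112, 1.596]
ft_force: [1.0, 0.2, -5.3]
width: 11.8
grasp_force: 30.0
```

```bash
python3 -m pendant '{"grip":[-1,-1,-1],"linear":[[-1.8,0,0.9],[0,0,0],[0,0,0]],"angular":[[0,0,0],[0,0,0],[0,0,0]]}'
```

```text
t: 11.82
ee_pos: [547.4, -327.9, 177.3]
orientation: [2.653, -0.111, 1.596]
ft_force: [-0.9, -0.1, -6.3]
width: 12.2
grasp_force: 30.0
```

```bash
python3 -m pendant '{"grip":[-1,-1,-1],"linear":[[-1.8,0,0.9],[0,0,0],[0,0,0]],"angular":[[0,0,0],[0,0,0],[0,0,0]]}'
```

```text
t: 12.07
ee_pos: [547.7, -328.2, 176.0]
orientation: [2.652, -0.111, 1.598]
ft_force: [-0.2, -0.2, -1.6]
width: 11.9
grasp_force: 30.0
```

```bash
python3 -m pendant '{"grip":[-1,-1,-1],"linear":[[-0.9,0,0.5],[0,0,0],[0,0,0]],"angular":[[0,0,0],[0,0,0],[0,0,0]]}'
```

```text
t: 12.32
ee_pos: [548.0, -328.2, 175.7]
orientation: [2.65, -0.11, 1.601]
ft_force: [-1.9, 1.5, 5.2]
width: 11.9
grasp_force: 30.0
```

```bash
python3 -m pendant '{"grip":[-1,-1,-1,-1,-1,-1,-1,-1,-1,-1,-1,-1],"linear":[[0.9,0,-0.5],[0,-6,0],[0,-10,0],[0,-10,0],[0,-10,0],[0,-10,0],[0,-10,0],[0,-10,0],[0,-10,0],[0,-6,0],[0,0,0],[0,0,0]],"angular":[[0,0,0],[0,0,0],[0,0,0],[0,0,0],[0,0,0],[0,0,0],[0,0,0],[0,0,0],[0,0,0],[0,0,0],[0,0,0],[0,0,0]]}'; python3 - <<'E'
from ik import *
o=st();Q=rot(SY,np.radians(62));print(Ro.from_rotvec(o["orientation"]).as_matrix()-Q)
iR=Ro.from_euler('z',SY).as_matrix()[:2,:2].T
print("tcp local",iR@(o["ee_pos"][:2]-SM))
s=ctrl.get_image("scene")[:,:,::-1];t=ctrl.get_image("top")[:,:,::-1]
cv2.imwrite("pics/s5r.png",s)
cv2.imwrite("pics/s5.png",np.hstack([cv2.resize(s[170:270,120:220],(400,400),interpolation=cv2.INTER_CUBIC),cv2.resize(t[180:280,320:420],(400,400),interpolation=cv2.INTER_CUBIC)]))
E
```

```text
t: 13.32
ee_pos: [554.6, -245.2, 175.8]
orientation: [2.653, -0.107, 1.598]
ft_force: [1.4, 3.8, 3.8]
width: 11.8
grasp_force: 30.0
{'t': np.float64(13.317), 'qpos': array([-0.703,  0.509,  2.301,  2.368,  0.828, -1.311]), 'ee_pos': array([ 554.582, -245.155,  175.763]), 'ft_force': array([1.358, 3.768, 3.794]), 'moment': array([ 0.101, -0.417,  0.683]), 'width': np.float64(11.79), 'grasp_force': np.float64(29.999)}
[[-0.002   0.0024  0.0013]
 [ 0.0019 -0.0002  0.0017]
 [ 0.0011  0.0006  0.0021]]
tcp local [-3.9493 -7.0071]
```

View pics/s5.png

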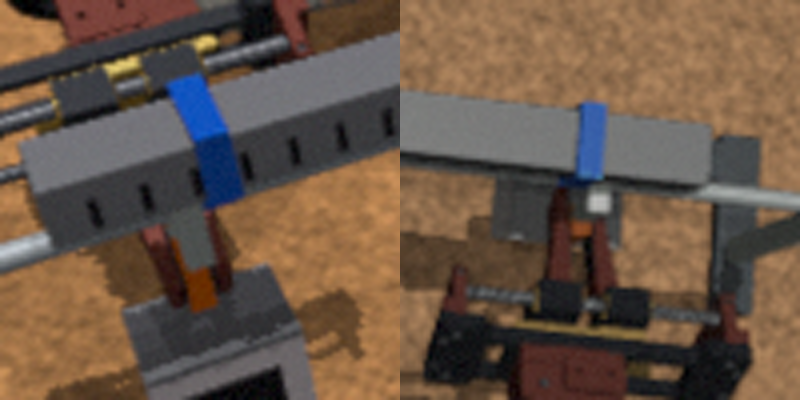

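```bash
python3 - <<'E'
from ik import *
iR=Ro.from_euler('z',SY).as_matrix()[:2,:2].T
L=lambda p:(iR@(p[:2]-SM)).round(1)
t=ctrl.get_image("top")[:,:,::-1]; s=ctrl.get_image("scene")[:,:,::-1]
for c,m in blobs(t,(0,0,150),(179,60,255),(364,225,12,10),2): print("stem",m,L(plane("top",*m[0],244)))
for c,m in blobs(t,(105,100,30),(125,255,255),(350,200,35,30),2):
    print("blue",m,c.max(0)); lo=c[c[:,1]>=224];print(lo.tolist(),L(plane("top",lo[:,0].mean(),lo[:,1].mean(),238)))
    for z in(280,282): print(L(plane("top",*c[(c[:,1]<=221)&(c[:,1]>208)].mean(0),z)))
for c,m in blobs(s,(105,100,30),(125,255,255),(120,170,100,70),2): print(c.min(0),c.max(0),cv2.approxPolyDP(c.reshape(-1,1,2),1.5,True).reshape(-1,2).tolist())
# tip: aluminium below duct in scene, row wise
for v in(226,229,232): print(v,s[v,158:182].mean(1).astype(int),(s[v,158:182].max(1).astype(int)-s[v,158:182].min(1)).tolist())
for y in(-7,2,9,16): print(y,proj("scene",loc(SM,SY,(31,y,250))),proj("scene",loc(SM,SY,(31,y,280))),proj("scene",loc(SM,SY,(22,y,218))),proj("top",loc(SM,SY,(-18,y,244))),proj("top",loc(SM,SY,(12,y,282))))
E
```

```text
stem ((369.5, 230.5), (3.0, 3.0), 90.0) [-16.7  -7.1]
blue ((365.57354736328125, 216.0441131591797), (9.893848419189453, 20.70805549621582), 4.39870548248291) [371 226]
[[362, 224], [361, 224], [360, 224], [360, 225], [360, 226], [361, 226], [362, 226], [363, 226], [364, 226], [365, 226], [366, 226], [367, 225], [368, 224], [369, 224]] [-4.7  6.5]
[11.6  8.4]
[11.2  8.8]
[161 188] [180 221] [[161, 190], [161, 193], [169, 206], [171, 221], [180, 218], [180, 211], [170, 188]]
226 [ 72  82  60  71  82  77  77  75  77  77  77  79  75  67  47  37  50  68
  96 107 101  93  99 101] [26, 46, 28, 31, 11, 2, 4, 1, 3, 4, 2, 3, 6, 12, 30, 41, 40, 55, 77, 82, 82, 77, 76, 81]
229 [ 90  88  68  54  62  67  73  73  76  77  78  78  75  78  64  43  41  52
  57  65  93 103 106 103] [63, 64, 50, 22, 41, 40, 15, 3, 3, 3, 1, 5, 4, 2, 15, 31, 37, 45, 46, 54, 71, 81, 81, 81]
232 [ 37  36  35  35  29  43  55  69  75  80  76  77  79  79  74  52  43  35
  52  63  73 108 117 113] [35, 37, 33, 31, 28, 88, 81, 20, 4, 2, 0, 3, 5, 3, 1, 20, 32, 39, 46, 52, 58, 87, 90, 92]
-7 [166.2644 222.7444] [162.2513 208.2358] [168.8607 234.0102] [369.4145 231.0298] [374.4201 215.449 ]
2 [171.8005 220.9844] [167.9799 206.493 ] [174.1623 232.2687] [365.5396 230.5966] [370.409  215.0021]
9 [176.0696 219.6272] [172.3962 205.1495] [178.2521 230.9253] [362.5262 230.2596] [367.2898 214.6546]
16 [180.3068 218.2801] [176.7787 203.8163] [182.3126 229.5916] [359.5133 229.9227] [364.1711 214.3071]
```

```bash
python3 -m pendant '{"grip":[-1,-1,-1,-1,-1],"linear":[[0.4,-5,-0.2],[0,-6,0],[0,-4.6,0],[0,0,0],[0,0,0]],"angular":[[0,0,0],[0,0,0],[0,0,0],[0,0,0],[0,0,0]]}'; python3 - <<'E'
from ik import *
iR=Ro.from_euler('z',SY).as_matrix()[:2,:2].T
o=st();print("tcp local",iR@(o["ee_pos"][:2]-SM))
Q=rot(SY,np.radians(62));print(Ro.from_rotvec(o["orientation"]).as_matrix()-Q)
E
```

```text
t: 13.93
ee_pos: [555.6, -230.5, 175.8]
orientation: [2.653, -0.111, 1.597]
ft_force: [-0.1, -0.8, 3.3]
width: 11.7
grasp_force: 30.0
{'t': np.float64(13.933), 'qpos': array([-0.667,  0.504,  2.318,  2.419,  0.828, -1.333]), 'ee_pos': array([ 555.581, -230.468,  175.795]), 'ft_force': array([-0.084, -0.819,  3.29 ]), 'moment': array([-0.043, -0.225, -0.147]), 'width': np.float64(11.715), 'grasp_force': np.float64(29.999)}
tcp local [-4.1739  7.7122]
[[-0.0012 -0.0002  0.0006]
 [ 0.      0.     -0.0003]
 [ 0.0006  0.      0.0012]]
```

```bash
python3 -m pendant '{"grip":[-1,-1,-1,-0.6,-0.4,-0.2,0,0,0,0],"linear":[[0.3,-0.9,-0.2],[0,0,0],[0,0,0],[0,0,0],[0,0,0],[0,0,0],[0,0,0],[0,0,0],[0,0,0],[0,0,0]],"angular":[[0,0,0],[0,0,0],[0,0,0],[0,0,0],[0,0,0],[0,0,0],[0,0,0],[0,0,0],[0,0,0],[0,0,0]]}'; python3 - <<'E'
from ik import *
iR=Ro.from_euler('z',SY).as_matrix()[:2,:2].T
o=st();print("tcp local",iR@(o["ee_pos"][:2]-SM))
E
```

```text
t: 14.77
ee_pos: [555.5, -229.7, 176.0]
orientation: [2.653, -0.111, 1.596]
ft_force: [-0.7, 0.5, 0.3]
width: 43.8
grasp_force: 0.0
{'t': np.float64(14.767), 'qpos': array([-0.665,  0.503,  2.319,  2.422,  0.827, -1.334]), 'ee_pos': array([ 555.473, -229.698,  175.979]), 'ft_force': array([-0.696,  0.472,  0.304]), 'moment': array([ 0.037,  0.365, -0.01 ]), 'width': np.float64(43.783), 'grasp_force': np.float64(0.0)}
tcp local [-4.346   8.4699]
```

```bash
python3 -m pendant '{"grip":[0,0,0,0,0,0,0,0,0,0,0,0],"linear":[[0,0,-6],[0,0,-10],[0,0,-14],[0,0,-14],[0,0,-14],[0,0,-14],[0,0,-14],[0,0,-14],[0,0,0],[0,0,0],[0,0,0],[0,0,0]],"angular":[[0,0,0],[0,0,0],[0,0,0],[0,0,0],[0,0,0],[0,0,0],[0,0,0],[0,0,0],[0,0,0],[0,0,0],[0,0,0],[0,0,0]]}'; python3 - <<'E'
from ik import *
iR=Ro.from_euler('z',SY).as_matrix()[:2,:2].T
L=lambda p:(iR@(p[:2]-SM)).round(1)
st()
t=ctrl.get_image("top")[:,:,::-1]; s=ctrl.get_image("scene")[:,:,::-1]
for c,m in blobs(t,(0,0,150),(179,60,255),(354,223,20,12),2): print("stem",m,L(plane("top",*m[0],244)))
cv2.imwrite("pics/s6.png",np.hstack([cv2.resize(s[165:315,110:260],(400,400),interpolation=cv2.INTER_CUBIC),cv2.resize(t[180:280,320:420],(400,400),interpolation=cv2.INTER_CUBIC)]))
v=228;print((s[v,165:190].mean(1)).astype(int))
print(proj("scene",loc(SM,SY,(22,8.5,224))),proj("scene",loc(SM,SY,(22,8.5,214))))
E
```

```text
t: 15.77
ee_pos: [467.9, -222.5, 222.8]
orientation: [2.653, -0.111, 1.596]
ft_force: [-0.7, -0.0, -0.4]
width: 43.7
grasp_force: 0.0
{'t': np.float64(15.767), 'qpos': array([-0.839,  0.316,  2.454,  2.187,  0.836, -1.228]), 'ee_pos': array([ 467.878, -222.544,  222.823]), 'ft_force': array([-0.693, -0.017, -0.428]), 'moment': array([0.07 , 0.346, 0.002]), 'width': np.float64(43.665), 'grasp_force': np.float64(0.0)}
[58 59 62 67 67 67 54 57 74 77 80 79 80 79 79 77 75 76 76 74 78 82 81 75
 74]
[177.2838 228.3749] [178.408 232.768]
```

View pics/s6.png

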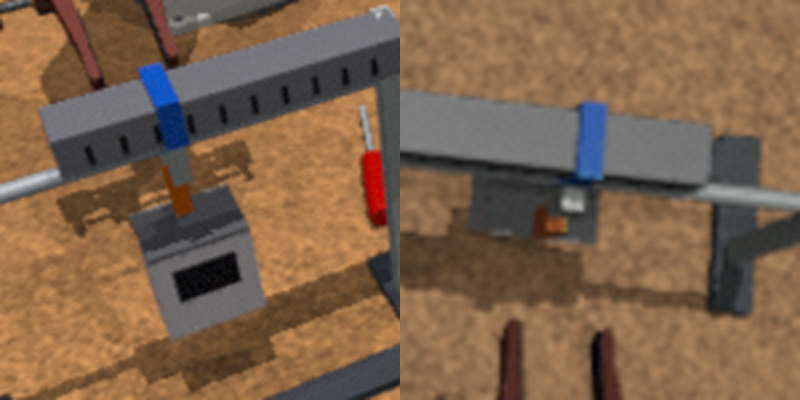

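The carrier hangs upright by itself with its tip directly below the blue clip (scene about (176,227), top-view stem about (363,230), y ≈ 8). The gripper is well clear. After a short settle I'll hand it in.

```bash
python3 -m pendant '{"grip":[0,0,0,0,0,0,0,0,0,0,0,0],"linear":[[0,0,0],[0,0,0],[0,0,0],[0,0,0],[0,0,0],[0,0,0],[0,0,0],[0,0,0],[0,0,0],[0,0,0],[0,0,0],[0,0,0]],"angular":[[0,0,0],[0,0,0],[0,0,0],[0,0,0],[0,0,0],[0,0,0],[0,0,0],[0,0,0],[0,0,0],[0,0,0],[0,0,0],[0,0,0]]}'; python3 - <<'E'
from h import *
t=ctrl.get_image("top")[:,:,::-1].astype(int);t0=cv2.imread("pics/top0.png").astype(int)
d=np.abs(t-t0).max(2);print("change bystanders/rack:",(d[150:260,242:290]>60).sum(),(d[205:260,110:182]>60).sum())
print(ctrl.close_job())
E
```

```text
t: 16.87
ee_pos: [467.5, -222.4, 222.9]
orientation: [2.653, -0.111, 1.596]
ft_force: [-0.2, -0.5, -0.5]
width: 43.5
grasp_force: 0.0
change bystanders/rack: 0 0
the job is handed in; nothing more can be done
None
```

The loaded carrier (about 5 N on lifting) hangs freely on the rail at the blue marker, within about 1 mm by my camera measurement. It was the first one I lifted, so I did not weigh the other two, which still stand in the rack. The circuit board, bottle and screwdriver show no change in the top camera view. While bringing the hook over the rail, the wrist force reached about 22 N, probably from the fingertips touching the rail's underside. I lowered straight away to clear it, and handed the job in at about 17 s.

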